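# Find the hidden release in the desk riser

## Task

Put a fingertip on the left end of the top of the desk riser's white front edge, draw it to the right along the edge, touching, until you find the notch, then press down inside the notch until the plate there is fully down and the hidden drawer has slid out. Then take the hand away. Nothing is to be grasped or lifted: do not touch the drawer itself, and leave the other things on and around the riser where they stand.

Things in the scene. Friction and masses are not known exactly. Their poses are not given: they have to be found in the camera images.
- riser: low desk riser (shelf standing on the desk), fixed, 470 mm wide, 250 deep, 85 high, wooden top, with a white rail along its whole front edge: 40 mm deep front to back, flush with the top. Origin: on the desk under the middle of the front edge; x from the front edge to the back, away from the robot, y along the edge to the left seen from the robot, z up. The rail covers x 0 to 40, y -235 to 235 mm
- edge_left (a point): on top of the rail at its left end: 20 mm behind the front face, 25 mm from the end (riser frame 20, 210, 85 mm). Start within 25 mm of it along the edge, fingers closed (open fingers would touch the edge in two places)
- edge_mid (a point): on top of the rail, half-way along (riser frame 20, 0, 85 mm). The one notch has its middle within 52 mm of this point along the edge, elsewhere each time; the place is not given: feel for it or see it from above. It is 52 mm wide along the edge, cut through the rail's whole 40 mm depth, open above and to the front. The finger must touch the 40 mm of rail just left of it on its way
- plate (a joint): travel in m of the flat aluminium plate that fills the notch's floor: 0 up (its face 14 mm below the rail's top), 0.008 fully down at its stop. About 3 to 5 N moves it; it has no spring and stays where it is left. Pushing it down drives the drawer out by a linkage, 4 mm for each mm
- drawer (a joint): how far the drawer has slid out of the riser's front, towards the robot, m: 0 shut, 0.032 fully out
- drawer_front (a point): middle of the outer face of the drawer's white front, which is 440 mm wide and 40 high, below the rail (3 to 43 mm above the desk), flush with the rail when shut; it has no handle
- book: bystander: closed book lying on the riser, 125 x 190 x 26 mm, origin under its centre
- dish: bystander: small white bowl on the riser, 84 mm across, 30 mm high, origin under its centre
- paperweight: bystander: round brass paperweight on the riser, 56 mm across, 36 mm high, origin under its centre
- mug: bystander: white mug on the desk in front of the riser, 78 mm across, 82 mm high, origin under its centre
- case: bystander: dark brown spectacle case on the desk in front of the riser, 60 x 155 x 32 mm, origin under its centre
- vase: bystander: green glass vase on the desk to the right of the riser, 80 mm across, 120 mm high, origin under its centre
- gift_box: bystander: turquoise gift box on the desk to the left of the riser, 150 x 200 x 45 mm, origin under its centre

How it is judged:
By the outcome, as a careful person would: the job done as asked, in the order asked, and still so for the second after the job is handed in, with the robot touching nothing.
It also fails if it takes over 64 s, if anything falls off the work surface, if the arm or the gripper's body presses on something with over 40 N, if the wrist force passes 120 N, or if a joint passes its speed limit or range.

## Robot

A 7-joint arm with a two-finger parallel gripper is mounted at the origin on the work surface. World frame = base frame: x ahead of the robot, y to its left, z up, the work surface at z = 0. Lengths are in m, angles in rad, forces in N, time in s.
With the tool pointing down it reaches from about 0.4 to 0.85 m from the base axis. Payload 4.5 kg.
Tool frame: the origin (TCP) lies at the very end of the fingers, on their centre line; the grasp point (between the pads) lies 19 mm behind it (ctrl.grasp_offset is the distance from the TCP to the grasp point, in m); z points along the fingers, y is the line along which they close (so a half turn about z gives the same grasp; the last joint's range is limited). The gripper opens to 88 mm and grips with 3 to 60 N. Pads are 18 mm wide; open, the fingers measure 123 mm over their backs; the gripper's body (75 mm by 187 mm) begins 45 mm behind the grasp point.
Start: joints at [1.333, 0.689, -0.195, 1.565, 0.157, 0.902, -0.215], TCP at [0.168, -0.602, 0.239] pointing down, gripper open.
Joint ranges: [-3.01, 3.01], [-0.46, 2.08], [-1.47, 1.51], [0.13, 2.56], [-1, 4.14], [0.04, 2.09], [-2.66, 2.66]. Speed limits (rad/s): [2.57, 2.57, 3.14, 3.14, 3.14, 3.14, 3.14].

## Interface

Orientations are given as a rotation vector (axis times angle).
In Python, from plant import telemetry, read_camera, order, nets, ctrl gives the robot as it stands.
- The arm moves only by the tool servo_tool, never from a script. Its argument "deltas" is a list of rows, each an object of numbers: "dx", "dy", "dz": the shift along the tool's x, y, z in cm; "roll": the turn about the tool's z in rad. In form: [{"dx": .., "dy": .., "dz": .., "roll": ..}, ...]. A call has 1 to 12 rows; each row shifts and turns the commanded pose from where the row before left it, along the tool's axes as they then stand; what a row does not reach is not made up. A row lasts 1/12 s, in which the tool goes at most 41.7 mm and 7.16 degrees, less where a joint would pass 70% of its speed; a pose out of reach is approached as far as the arm can. A call with a gripper value outside its range is refused whole. "grip" is the finger opening in cm, from 0 to 8.81, set as the call begins (left out, the last holds). The fingers move at their own pace and stop on an object; the grip force is fixed at half the most. Time passes only in rows, so rows that do not move let the fingers close. It gives the time, the measured TCP pose, the force, the opening and the grip force at its end, in the units of the state.
- telemetry.get_state(): the state, without advancing time (a new reading comes with each control period).
- read_camera(name): name is "scene" or "top" or "wrist"; returns a dict with "frame" (384x512x3 uint8, red, green, blue), "range_z" (384x512 float32, m along the optical axis (not along the pixel's ray), 0 where there is no reading), "intrinsics" (3x3 intrinsics, pixels), "extrinsics" (4x4, takes a point from world to camera coordinates). Camera axes: x right, y up, looking along -z (the intrinsics and any distortion apply to the point x, -y, -z); pixel columns grow to the right and rows downward; lengths in m; the calibration is good to about 2 mm. A picture is of the moment at which its call begins.
- order.hand_in(): hands the job in; it is judged then, once.
Trained networks look in a picture, given as the dict that the camera call returned (one of the last four; its "shot" number tells which), for a name from the list of things; names that differ only in an ending like _2 or _b are one class to them, and where a whole thing is asked for, a point or a joint stands for the part that bears it (a point fixed in the world has none). Each returns a list of dicts, best first, with "confidence" (0 to 1); they miss things now and then, are a little off and sometimes report something else, mostly with a low value. They report only what shows in the picture. A call takes as long as a camera call.
- nets.search_frame(picture, target): "xy" ([column, row] as shares, 0 to 1, of the picture: columns of its width, rows of its height, amid what is visible of it).
- nets.place_of(picture, target): "xy" ([column, row] as shares, 0 to 1, of the picture: columns of its width, rows of its height: a listed point, or the origin of a listed thing).
The state is a dict: "time_s": time; "q": joint angles; "dq": joint speeds; "effort": joint torques, N m; "eef_pos": TCP position; "tool_rot": TCP orientation; "wrist_force": force on the tool from outside, world axes, zero at the start; "wrist_torque": the same for the moment, N m; "opening": opening from 0.0 (shut) to 1.0 (fully open); "grip_force": force on a finger pad.
Only numpy, scipy, OpenCV 4.12 (cv2) and the standard library are available. Lean on these libraries where they do the work, as an engineer would, in place of code of your own. Each camera call takes 0.05 s, during which the arm holds its last target. There are 200 camera calls.

## Working session

There is one attempt and no reset: what is moved stays moved. The work goes in short steps, Python scripts to look and compute and a tool call to move; the robot and the scene stay as the last step left them, time stands still between calls to the robot, and variables do not carry over. Pictures are saved under pics/ and viewed, at most 10 in all, crops included, and the job is handed in when it is done.

Besides the shell and the picture viewer there is one more tool, called as name(argument=value, ...), one argument or row to a line, values as JSON. servo_tool: Moves the arm, as the interface text tells. Its arguments: {"type":"object","properties":{"deltas":{"type":"array"},"grip":{"type":"number"}},"required":["deltas"]}

```bash
mkdir -p pics; cat > h.py <<'E'
import numpy as np, cv2
from plant import telemetry, read_camera, order, nets, ctrl
def w(p,u,v,z=None):
    K=np.array(p["intrinsics"]);E=np.array(p["extrinsics"]);Ei=np.linalg.inv(E)
    r=p["range_z"][int(v),int(u)]
    d=np.linalg.inv(K)@[u,v,1]; d=np.array([d[0],-d[1],-d[2]])
    if z is None: return (Ei@np.r_[d*r,1])[:3]
    o=Ei[:3,3]; D=Ei[:3,:3]@d
    return o+D*(z-o[2])/D[2]
def save(p,n): cv2.imwrite(f"pics/{n}.png",cv2.cvtColor(p["frame"],cv2.COLOR_RGB2BGR))
E
python3 - <<'E'
from h import *
s=telemetry.get_state();print(s["time_s"],s["eef_pos"],s["tool_rot"],s["opening"],s["wrist_force"])
for c in["top","scene"]:
    p=read_camera(c);save(p,c)
    for t in["edge_left","edge_mid","plate","riser","drawer_front"]:
        try:
            for d in nets.place_of(p,t)[:2]:
                u,v=d["xy"][0]*512,d["xy"][1]*384
                print(c,t,round(u),round(v),d["confidence"],w(p,u,v).round(3),w(p,u,v,.085).round(3))
        except Exception as e: print(c,t,e)
E
```

```text
0.0 [ 0.16757121 -0.6014531   0.23791089] [-3.11081198e+00 -4.25550556e-01  6.45826457e-04] 0.9982700070216048 [-0.54021246  0.42943796 -1.26472692]
top edge_left 204 204 0.77 [0.526 0.152 0.084] [0.526 0.151 0.085]
top edge_mid 268 200 0.91 [ 0.538 -0.05   0.071] [ 0.537 -0.049  0.085]
top plate it knows: book, case, dish, drawer_front, edge_left, edge_mid, gift_box, mug, paperweight, riser, vase
top riser 268 210 0.91 [ 0.506 -0.049  0.054] [ 0.505 -0.048  0.085]
top drawer_front 368 187 0.67 [ 0.576 -0.357  0.093] [ 0.576 -0.36   0.085]
top drawer_front 267 209 0.39 [ 0.509 -0.044  0.074] [ 0.508 -0.043  0.085]
scene edge_left 278 182 0.96 [0.528 0.159 0.08 ] [0.534 0.154 0.085]
scene edge_mid 219 206 0.65 [ 0.512 -0.038  0.071] [ 0.529 -0.049  0.085]
scene edge_mid 159 217 0.58 [ 0.394 -0.165  0.026] [ 0.471 -0.198  0.085]
scene plate it knows: book, case, dish, drawer_front, edge_left, edge_mid, gift_box, mug, paperweight, riser, vase
scene riser 216 226 0.87 [ 0.594 -0.105  0.083] [ 0.597 -0.106  0.085]
scene drawer_front 220 208 0.2 [ 0.516 -0.04   0.068] [ 0.537 -0.053  0.085]
```

View pics/top.png

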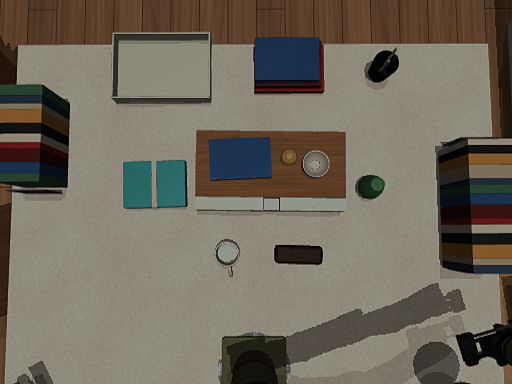

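View pics/scene.png

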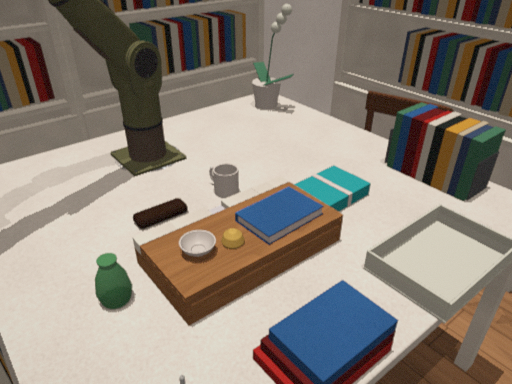

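```bash
python3 - <<'E'
from h import *
p=read_camera("top")
c=p["frame"][150:250,170:380];cv2.imwrite("pics/crop.png",cv2.cvtColor(cv2.resize(c,None,fx=3.8,fy=3.8,interpolation=cv2.INTER_CUBIC),cv2.COLOR_RGB2BGR))
# height profile along rail centre line
a=np.array([.526,.151]);b=np.array([.537,-.049])
K=np.array(p["intrinsics"]);E=np.array(p["extrinsics"])
for off in(-.01,0,.01):
  r=[]
  for y in np.arange(-.31,.2,.01):
    x=a[0]+(y-a[1])/(b[1]-a[1])*(b[0]-a[0])+off
    q=E@[x,y,.085,1]; q=K@[q[0],-q[1],-q[2]]; u,v=q[:2]/q[2]
    r.append(f"{y:.2f}:{w(p,round(u),round(v))[2]*1000:.0f}")
  print(off,*r)
E
```

```text
-0.01 -0.31:5 -0.30:5 -0.29:3 -0.28:86 -0.27:86 -0.26:80 -0.25:84 -0.24:80 -0.23:86 -0.22:81 -0.21:79 -0.20:88 -0.19:86 -0.18:86 -0.17:81 -0.16:87 -0.15:83 -0.14:85 -0.13:82 -0.12:83 -0.11:84 -0.10:86 -0.09:82 -0.08:72 -0.07:68 -0.06:71 -0.05:70 -0.04:69 -0.03:86 -0.02:85 -0.01:92 0.00:88 0.01:82 0.02:84 0.03:85 0.04:85 0.05:84 0.06:88 0.07:91 0.08:90 0.09:83 0.10:86 0.11:87 0.12:87 0.13:88 0.14:86 0.15:84 0.16:89 0.17:77 0.18:84 0.19:2
0 -0.31:2 -0.30:2 -0.29:2 -0.28:88 -0.27:83 -0.26:85 -0.25:83 -0.24:1461 -0.23:85 -0.22:87 -0.21:84 -0.20:86 -0.19:83 -0.18:83 -0.17:87 -0.16:84 -0.15:79 -0.14:87 -0.13:82 -0.12:85 -0.11:84 -0.10:86 -0.09:83 -0.08:67 -0.07:70 -0.06:66 -0.05:70 -0.04:73 -0.03:86 -0.02:83 -0.01:87 0.00:86 0.01:88 0.02:81 0.03:88 0.04:87 0.05:82 0.06:83 0.07:86 0.08:86 0.09:86 0.10:84 0.11:86 0.12:81 0.13:89 0.14:88 0.15:83 0.16:87 0.17:89 0.18:87 0.19:-3
0.01 -0.31:4 -0.30:-1 -0.29:1 -0.28:90 -0.27:88 -0.26:88 -0.25:87 -0.24:82 -0.23:82 -0.22:84 -0.21:84 -0.20:85 -0.19:87 -0.18:87 -0.17:88 -0.16:85 -0.15:80 -0.14:84 -0.13:82 -0.12:88 -0.11:82 -0.10:82 -0.09:82 -0.08:90 -0.07:85 -0.06:82 -0.05:79 -0.04:83 -0.03:84 -0.02:87 -0.01:84 0.00:82 0.01:81 0.02:88 0.03:85 0.04:84 0.05:82 0.06:87 0.07:1461 0.08:90 0.09:86 0.10:79 0.11:88 0.12:83 0.13:82 0.14:85 0.15:86 0.16:89 0.17:83 0.18:84 0.19:2
```

View pics/crop.png

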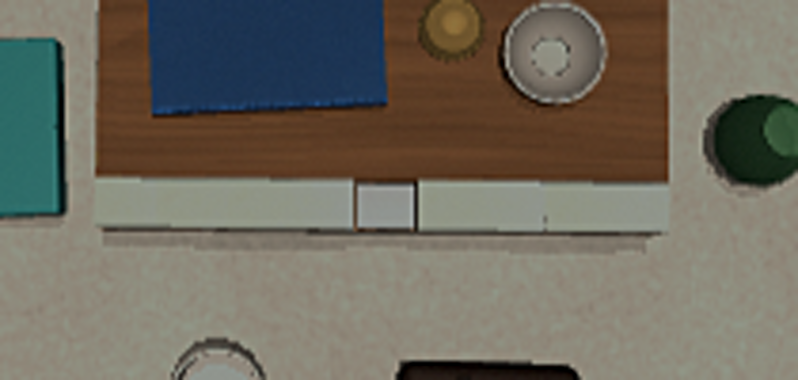

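The top view shows the rail at columns 195–346, rows 197–210. The notch is at about columns 263–280, the mug is near (228, 252), and the path along the rail is clear. Next I compute the rail line and the tool axes.

```bash
python3 - <<'E'
from h import *
from scipy.spatial.transform import Rotation as R
p=read_camera("top")
for n,u,v in[("BL",195.3,196.6),("BR",345.8,197.8),("FL",195,209),("FR",345.8,210.5),("nL",263.3,204),("nR",279.7,204)]: print(n,w(p,u,v,.085).round(4))
s=telemetry.get_state();print(R.from_rotvec(s["tool_rot"]).as_matrix().round(3))
# wood/white boundary fit from colour
f=p["frame"].astype(int);us=[];vs=[]
for u in range(200,342):
    c=f[188:206,u,2]; k=int(np.argmax(np.diff(c)));us.append(u);vs.append(188+k+1-.5+.5)
us=np.array(us);vs=np.array(vs);m=np.abs(vs-np.median(vs))<3
c=np.polyfit(us[m],vs[m],1);print(c,m.sum());A,B=[w(p,u,np.polyval(c,u),.085) for u in(196,345)];print(A,B,np.degrees(np.arctan2(A[0]-B[0],A[1]-B[1])))
E
```

```text
BL [0.5483 0.1779 0.085 ]
BR [ 0.5435 -0.2898  0.085 ]
FL [0.5098 0.1786 0.085 ]
FR [ 0.504 -0.289  0.085]
nL [ 0.5248 -0.0333  0.085 ]
nR [ 0.5247 -0.0842  0.085 ]
[[ 0.963  0.269  0.   ]
 [ 0.269 -0.963 -0.   ]
 [ 0.     0.    -1.   ]]
[1.04968451e-02 1.94829617e+02] 142
[0.54743149 0.17575787 0.085     ] [ 0.54145803 -0.28726295  0.085     ] 0.7391353781867309
```

servo_tool(
  deltas=[
    {"dx":0,"roll":0.0943},
    {"roll":0.0943},
    {"roll":0.0944},
    {"dx":3.5},
    {"dx":3.5},
    {"dx":3.5},
    {"dx":3.5},
    {"dx":3.5},
    {"dx":3.5},
    {"dx":3.5},
    {"dx":3.5},
    {"dx":3.5},
  ],
  grip=0,
)

```text
schema error: expected keys dx, dy, dz, roll
```

servo_tool(
  deltas=[
    {"dx":1.0,"dy":-3.5},
    {"dx":1.0,"dy":-3.5},
    {"dx":1.0,"dy":-3.5},
    {"dx":0.7,"dy":-3.5},
    {"dy":-3.5},
    {"dy":-3.5},
    {"dy":-3.5},
    {"dy":-3.5},
    {"dy":-3.5},
    {"dy":-3.5},
    {"dy":-3.5},
    {"dy":-3.5},
  ],
)

```text
schema error: expected keys dx, dy, dz, roll
```

servo_tool(
  deltas=[
    {"dy":-3.5},
    {"dy":-3.5},
    {"dy":-3.5},
    {"dy":-3.5},
    {"dy":-3.5},
    {"dy":-3.5},
    {"dy":-3.5},
    {"dy":-3.5},
    {"dy":-3.5},
    {"dy":-2.0},
    {"dy":0},
    {"dy":0},
  ],
)

```text
schema error: expected keys dx, dy, dz, roll
```

All four keys are needed in every row.

servo_tool(
  deltas=[
    {"dx":0,"dy":0,"dz":0,"roll":0.0943},
    {"dx":0,"dy":0,"dz":0,"roll":0.0943},
    {"dx":0,"dy":0,"dz":0,"roll":0.0944},
    {"dx":3.5,"dy":0,"dz":0,"roll":0},
    {"dx":3.5,"dy":0,"dz":0,"roll":0},
    {"dx":3.5,"dy":0,"dz":0,"roll":0},
    {"dx":3.5,"dy":0,"dz":0,"roll":0},
    {"dx":3.5,"dy":0,"dz":0,"roll":0},
    {"dx":3.5,"dy":0,"dz":0,"roll":0},
    {"dx":3.5,"dy":0,"dz":0,"roll":0},
    {"dx":3.5,"dy":0,"dz":0,"roll":0},
    {"dx":3.5,"dy":0,"dz":0,"roll":0},
  ],
  grip=0,
)

```text
time_s: 1.6
eef_pos: [0.4845, -0.6052, 0.2389]
tool_rot: [3.141, -0.017, 0.0]
wrist_force: [0.8, -0.8, 0.4]
opening: 0.12
grip_force: 0.0
```

servo_tool(
  deltas=[
    {"dx":1.0,"dy":-3.5,"dz":0,"roll":0},
    {"dx":1.0,"dy":-3.5,"dz":0,"roll":0},
    {"dx":1.0,"dy":-3.5,"dz":0,"roll":0},
    {"dx":0.7,"dy":-3.5,"dz":0,"roll":0},
    {"dx":0,"dy":-3.5,"dz":0,"roll":0},
    {"dx":0,"dy":-3.5,"dz":0,"roll":0},
    {"dx":0,"dy":-3.5,"dz":0,"roll":0},
    {"dx":0,"dy":-3.5,"dz":0,"roll":0},
    {"dx":0,"dy":-3.5,"dz":0,"roll":0},
    {"dx":0,"dy":-3.5,"dz":0,"roll":0},
    {"dx":0,"dy":-3.5,"dz":0,"roll":0},
    {"dx":0,"dy":-3.5,"dz":0,"roll":0},
  ],
)

```text
time_s: 2.6
eef_pos: [0.5244, -0.1844, 0.2389]
tool_rot: [3.141, -0.018, 0.001]
wrist_force: [0.4, 0.8, -1.0]
opening: 0.006
grip_force: 0.0
```

servo_tool(
  deltas=[
    {"dx":0,"dy":-3.5,"dz":0,"roll":0},
    {"dx":0,"dy":-3.5,"dz":0,"roll":0},
    {"dx":0,"dy":-3.5,"dz":0,"roll":0},
    {"dx":0,"dy":-3.5,"dz":0,"roll":0},
    {"dx":0,"dy":-3.5,"dz":0,"roll":0},
    {"dx":0,"dy":-3.5,"dz":0,"roll":0},
    {"dx":0,"dy":-3.5,"dz":0,"roll":0},
    {"dx":0,"dy":-3.5,"dz":0,"roll":0},
    {"dx":0,"dy":-2.0,"dz":0,"roll":0},
    {"dx":0,"dy":0,"dz":0,"roll":0},
    {"dx":0,"dy":0,"dz":0,"roll":0},
  ],
)

```text
time_s: 3.52
eef_pos: [0.5277, 0.1154, 0.2387]
tool_rot: [-3.141, 0.013, -0.0]
wrist_force: [0.1, -1.2, 0.4]
opening: 0.002
grip_force: 0.0
```

servo_tool(
  deltas=[
    {"dx":0,"dy":-3.5,"dz":0,"roll":0},
    {"dx":0,"dy":0,"dz":3,"roll":0},
    {"dx":0,"dy":0,"dz":3,"roll":0},
    {"dx":0,"dy":0,"dz":3,"roll":0},
    {"dx":0,"dy":0,"dz":3,"roll":0},
    {"dx":0,"dy":0,"dz":1.5,"roll":0},
    {"dx":0,"dy":0,"dz":0,"roll":0},
    {"dx":0,"dy":0,"dz":0,"roll":0},
  ],
)

```text
time_s: 4.18
eef_pos: [0.5283, 0.147, 0.1034]
tool_rot: [3.14, -0.021, -0.002]
wrist_force: [0.6, -0.3, 0.9]
opening: 0.004
grip_force: 0.0
```

servo_tool(
  deltas=[
    {"dx":0,"dy":0,"dz":0.3,"roll":0},
    {"dx":0,"dy":0,"dz":0.3,"roll":0},
    {"dx":0,"dy":0,"dz":0.2,"roll":0},
    {"dx":0,"dy":0,"dz":0.1,"roll":0},
    {"dx":0,"dy":0,"dz":0.1,"roll":0},
    {"dx":0,"dy":0,"dz":0,"roll":0},
  ],
)

```text
time_s: 4.68
eef_pos: [0.5283, 0.149, 0.0939]
tool_rot: [-3.142, 0.017, -0.0]
wrist_force: [0.4, 0.1, 0.9]
opening: 0.004
grip_force: 0.0
```

```bash
python3 - <<'E'
from h import *
p=read_camera("wrist");save(p,"wr1")
E
```

```text
(no output)
```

View pics/wr1.png

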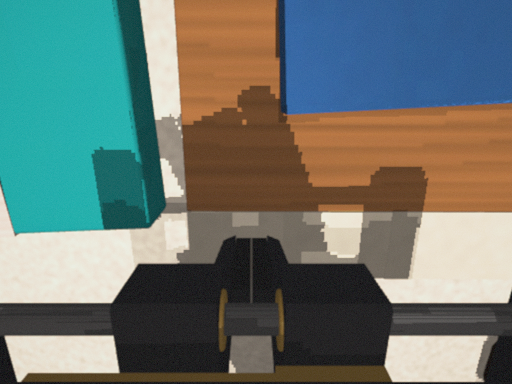

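The wrist view shows the closed fingertip at about (252, 240), over the white rail. The rail's back edge is at row 211 and its left end at column 187, so I go down to contact.

servo_tool(
  deltas=[
    {"dx":0,"dy":0,"dz":0.2,"roll":0},
    {"dx":0,"dy":0,"dz":0.2,"roll":0},
    {"dx":0,"dy":0,"dz":0.2,"roll":0},
    {"dx":0,"dy":0,"dz":0.1,"roll":0},
    {"dx":0,"dy":0,"dz":0,"roll":0},
    {"dx":0,"dy":0,"dz":0,"roll":0},
  ],
)

```text
time_s: 5.23
eef_pos: [0.5282, 0.1489, 0.0866]
tool_rot: [3.141, -0.018, -0.0]
wrist_force: [0.3, 0.3, 0.1]
opening: 0.001
grip_force: 0.0
```

servo_tool(
  deltas=[
    {"dx":0,"dy":0,"dz":0.1,"roll":0},
    {"dx":0,"dy":0,"dz":0,"roll":0},
    {"dx":0,"dy":0,"dz":0,"roll":0},
  ],
)

```text
time_s: 5.48
eef_pos: [0.5282, 0.1489, 0.0857]
tool_rot: [3.142, -0.017, 0.0]
wrist_force: [0.7, -0.3, -0.5]
opening: 0.003
grip_force: 0.0
```

servo_tool(
  deltas=[
    {"dx":0,"dy":0,"dz":0.1,"roll":0},
    {"dx":0,"dy":0,"dz":0,"roll":0},
    {"dx":0,"dy":0,"dz":0,"roll":0},
  ],
)

```text
time_s: 5.73
eef_pos: [0.5284, 0.149, 0.0855]
tool_rot: [-3.141, 0.018, -0.001]
wrist_force: [-0.8, 0.2, 7.2]
opening: 0.007
grip_force: 3.5
```

servo_tool(
  deltas=[
    {"dx":0,"dy":0,"dz":0.05,"roll":0},
    {"dx":0,"dy":0,"dz":0,"roll":0},
    {"dx":0,"dy":0,"dz":0,"roll":0},
  ],
)

```text
time_s: 5.98
eef_pos: [0.5283, 0.149, 0.0855]
tool_rot: [-3.141, 0.018, -0.001]
wrist_force: [-2.5, -0.9, 10.6]
opening: 0.008
grip_force: 5.7
```

In contact at about 10 N, so I draw right.

servo_tool(
  deltas=[
    {"dx":0,"dy":0.8,"dz":0,"roll":0},
    {"dx":0,"dy":0.8,"dz":0,"roll":0},
    {"dx":0,"dy":0.8,"dz":0,"roll":0},
    {"dx":0,"dy":0.8,"dz":0,"roll":0},
    {"dx":0,"dy":0.8,"dz":0,"roll":0},
    {"dx":0,"dy":0.8,"dz":0,"roll":0},
  ],
)

```text
time_s: 6.48
eef_pos: [0.5291, 0.103, 0.0852]
tool_rot: [-3.138, 0.015, -0.006]
wrist_force: [-0.2, 4.6, 6.1]
opening: 0.005
grip_force: 3.3
```

servo_tool(
  deltas=[
    {"dx":0,"dy":0.8,"dz":0,"roll":0},
    {"dx":0,"dy":0.8,"dz":0,"roll":0},
    {"dx":0,"dy":0.8,"dz":0,"roll":0},
    {"dx":0,"dy":0.8,"dz":0,"roll":0},
    {"dx":0,"dy":0.8,"dz":0,"roll":0},
    {"dx":0,"dy":0.8,"dz":0,"roll":0},
  ],
)

```text
time_s: 6.98
eef_pos: [0.5292, 0.0557, 0.0855]
tool_rot: [-3.137, 0.014, -0.008]
wrist_force: [-0.4, 5.5, 9.2]
opening: 0.006
grip_force: 4.5
```

servo_tool(
  deltas=[
    {"dx":0,"dy":0.6,"dz":0,"roll":0},
    {"dx":0,"dy":0.6,"dz":0,"roll":0},
    {"dx":0,"dy":0.6,"dz":0,"roll":0},
    {"dx":0,"dy":0.6,"dz":0,"roll":0},
    {"dx":0,"dy":0.6,"dz":0,"roll":0},
    {"dx":0,"dy":0.6,"dz":0,"roll":0},
  ],
)

```text
time_s: 7.48
eef_pos: [0.5288, 0.0198, 0.0855]
tool_rot: [-3.138, 0.014, -0.007]
wrist_force: [1.0, 6.2, 9.4]
opening: 0.004
grip_force: 4.7
```

servo_tool(
  deltas=[
    {"dx":0,"dy":0.6,"dz":0,"roll":0},
    {"dx":0,"dy":0.6,"dz":0,"roll":0},
    {"dx":0,"dy":0.6,"dz":0,"roll":0},
    {"dx":0,"dy":0.6,"dz":0,"roll":0},
    {"dx":0,"dy":0.6,"dz":0,"roll":0},
    {"dx":0,"dy":0.6,"dz":0,"roll":0},
  ],
)

```text
time_s: 7.98
eef_pos: [0.5284, -0.0161, 0.0855]
tool_rot: [-3.138, 0.013, -0.007]
wrist_force: [-0.1, 6.2, 10.2]
opening: 0.007
grip_force: 4.9
```

servo_tool(
  deltas=[
    {"dx":0,"dy":0.5,"dz":0,"roll":0},
    {"dx":0,"dy":0.5,"dz":0,"roll":0},
    {"dx":0,"dy":0.5,"dz":0,"roll":0},
    {"dx":0,"dy":0.5,"dz":0,"roll":0},
    {"dx":0,"dy":0.5,"dz":0,"roll":0},
  ],
)

```text
time_s: 8.4
eef_pos: [0.5271, -0.0427, 0.0849]
tool_rot: [-3.14, 0.015, -0.004]
wrist_force: [-0.1, 0.2, -0.3]
opening: 0.002
grip_force: 0.0
```

servo_tool(
  deltas=[
    {"dx":0,"dy":0.5,"dz":0,"roll":0},
    {"dx":0,"dy":0.5,"dz":0,"roll":0},
    {"dx":0,"dy":0.5,"dz":0,"roll":0},
    {"dx":0,"dy":0.3,"dz":0,"roll":0},
    {"dx":0,"dy":0,"dz":0,"roll":0},
    {"dx":0,"dy":0,"dz":0,"roll":0},
  ],
)

```text
time_s: 8.9
eef_pos: [0.5257, -0.0624, 0.0841]
tool_rot: [3.141, -0.019, -0.0]
wrist_force: [0.0, -0.5, 0.2]
opening: 0.006
grip_force: 0.0
```

```bash
python3 - <<'E'
from h import *
p=read_camera("wrist");save(p,"wr2")
E
```

```text
(no output)
```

View pics/wr2.png

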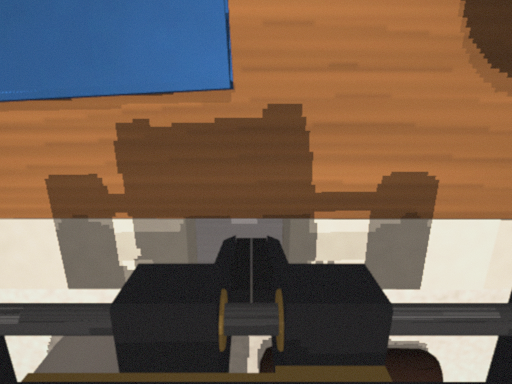

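The wrist view shows the fingertip at (252, 240) over the notch. The greyish plate spans about columns 190–285, so the tip sits slightly right of the middle. I measure the notch edges by depth.

```bash
python3 - <<'E'
from h import *
p=read_camera("wrist")
print(telemetry.get_state()["eef_pos"])
for v in(224,228,232):
  P=[(u,w(p,u,v)) for u in range(120,370,5)]
  print(v,[ (u,round(q[1]*1000),round(q[2]*1000)) for u,q in P if 165<u<320])
print(p["frame"][228,170:300:3].sum(1).tolist(), [w(p,u,228,.085)[1].round(4) for u in (190,285)])
E
```

```text
[ 0.52587038 -0.06172752  0.08413671]
224 [(170, -22, 86), (175, -24, 85), (180, -27, 84), (185, -29, 84), (190, -29, 75), (195, -29, 60), (200, -34, 71), (205, -63, 230), (210, -39, 69), (215, -42, 70), (220, -45, 71), (225, -48, 70), (230, -50, 70), (235, -53, 71), (240, -56, 71), (245, -59, 71), (250, -61, 71), (255, -64, 71), (260, -67, 71), (265, -70, 71), (270, -72, 71), (275, -75, 71), (280, -78, 71), (285, -81, 62), (290, -82, 83), (295, -84, 84), (300, -86, 85), (305, -89, 85), (310, -91, 85), (315, -94, 84)]
228 [(170, -22, 85), (175, -24, 85), (180, -27, 86), (185, -29, 84), (190, -29, 75), (195, -29, 61), (200, -34, 71), (205, -37, 70), (210, -39, 71), (215, -42, 71), (220, -45, 71), (225, -48, 70), (230, -50, 71), (235, -53, 71), (240, -56, 72), (245, -59, 69), (250, -61, 71), (255, -64, 72), (260, -67, 70), (265, -70, 71), (270, -72, 71), (275, -75, 71), (280, -78, 71), (285, -81, 63), (290, -81, 85), (295, -84, 84), (300, -86, 85), (305, -89, 85), (310, -91, 85), (315, -94, 84)]
232 [(170, -22, 86), (175, -24, 84), (180, -27, 86), (185, -29, 84), (190, -29, 75), (195, -29, 61), (200, -34, 70), (205, -36, 70), (210, -39, 71), (215, -42, 71), (220, -45, 71), (225, -48, 71), (230, -50, 71), (235, -53, 71), (240, -56, 70), (245, -59, 70), (250, -61, 70), (255, -64, 71), (260, -67, 71), (265, -70, 70), (270, -72, 71), (275, -75, 71), (280, -78, 71), (285, -81, 64), (290, -81, 85), (295, -84, 85), (300, -86, 86), (305, -89, 85), (310, -92, 84), (315, -94, 85)]
[442, 436, 446, 449, 335, 340, 287, 286, 295, 300, 307, 303, 315, 311, 311, 306, 302, 311, 305, 316, 311, 314, 309, 322, 311, 305, 315, 308, 307, 313, 317, 309, 312, 312, 308, 308, 314, 306, 261, 274, 292, 314, 315, 317] [np.float64(-0.0315), np.float64(-0.0789)]
```

The notch runs from y = -29 to -81 mm, middle -55. I shift 6 mm left and go down.

servo_tool(
  deltas=[
    {"dx":0,"dy":-0.6,"dz":0,"roll":0},
    {"dx":0,"dy":0,"dz":0,"roll":0},
    {"dx":0,"dy":0,"dz":0.3,"roll":0},
    {"dx":0,"dy":0,"dz":0.3,"roll":0},
    {"dx":0,"dy":0,"dz":0.3,"roll":0},
    {"dx":0,"dy":0,"dz":0.2,"roll":0},
    {"dx":0,"dy":0,"dz":0,"roll":0},
  ],
)

```text
time_s: 9.58
eef_pos: [0.5255, -0.0561, 0.0726]
tool_rot: [3.141, -0.018, -0.002]
wrist_force: [0.1, 0.3, -0.4]
opening: 0.005
grip_force: 0.0
```

servo_tool(
  deltas=[
    {"dx":0,"dy":0,"dz":0.2,"roll":0},
    {"dx":0,"dy":0,"dz":0.2,"roll":0},
    {"dx":0,"dy":0,"dz":0.2,"roll":0},
    {"dx":0,"dy":0,"dz":0.1,"roll":0},
    {"dx":0,"dy":0,"dz":0,"roll":0},
    {"dx":0,"dy":0,"dz":0,"roll":0},
  ],
)

```text
time_s: 10.08
eef_pos: [0.5258, -0.056, 0.066]
tool_rot: [3.142, -0.017, -0.001]
wrist_force: [-0.1, 0.3, -0.9]
opening: 0.003
grip_force: 0.0
```

servo_tool(
  deltas=[
    {"dx":0,"dy":0,"dz":0.1,"roll":0},
    {"dx":0,"dy":0,"dz":0.1,"roll":0},
    {"dx":0,"dy":0,"dz":0.1,"roll":0},
    {"dx":0,"dy":0,"dz":0.1,"roll":0},
  ],
)

```text
time_s: 10.42
eef_pos: [0.5261, -0.0561, 0.0632]
tool_rot: [3.141, -0.018, 0.001]
wrist_force: [-2.8, 0.9, 24.5]
opening: 0.005
grip_force: 12.3
```

servo_tool(
  deltas=[
    {"dx":0,"dy":0,"dz":0.1,"roll":0},
    {"dx":0,"dy":0,"dz":0,"roll":0},
    {"dx":0,"dy":0,"dz":0,"roll":0},
  ],
)

```text
time_s: 10.67
eef_pos: [0.5261, -0.056, 0.0632]
tool_rot: [3.141, -0.018, 0.002]
wrist_force: [-3.4, 1.0, 22.0]
opening: 0.004
grip_force: 11.4
```

It is at the stop: z = 63.2 mm at 22 N, 22 mm below the rail top. I withdraw straight up.

servo_tool(
  deltas=[
    {"dx":0,"dy":0,"dz":-0.5,"roll":0},
    {"dx":0,"dy":0,"dz":-1,"roll":0},
    {"dx":0,"dy":0,"dz":-2,"roll":0},
    {"dx":0,"dy":0,"dz":-3,"roll":0},
    {"dx":0,"dy":0,"dz":-3,"roll":0},
    {"dx":0,"dy":0,"dz":-3,"roll":0},
    {"dx":0,"dy":0,"dz":-3,"roll":0},
    {"dx":0,"dy":0,"dz":-2,"roll":0},
    {"dx":0,"dy":0,"dz":0,"roll":0},
    {"dx":0,"dy":0,"dz":0,"roll":0},
  ],
)

```text
time_s: 11.5
eef_pos: [0.5265, -0.0561, 0.2373]
tool_rot: [3.141, -0.018, 0.004]
wrist_force: [0.1, 0.4, -0.7]
opening: 0.008
grip_force: 0.0
```

servo_tool(
  deltas=[
    {"dx":0,"dy":3.5,"dz":0,"roll":0},
    {"dx":0,"dy":3.5,"dz":0,"roll":0},
    {"dx":0,"dy":3.5,"dz":0,"roll":0},
    {"dx":0,"dy":3.5,"dz":0,"roll":0},
    {"dx":0,"dy":3.5,"dz":0,"roll":0},
    {"dx":0,"dy":3.5,"dz":0,"roll":0},
    {"dx":0,"dy":3.5,"dz":0,"roll":0},
    {"dx":0,"dy":3.5,"dz":0,"roll":0},
    {"dx":0,"dy":3.5,"dz":0,"roll":0},
    {"dx":0,"dy":0,"dz":0,"roll":0},
    {"dx":0,"dy":0,"dz":0,"roll":0},
  ],
)

```text
time_s: 12.42
eef_pos: [0.5203, -0.3733, 0.2339]
tool_rot: [-3.141, 0.025, 0.006]
wrist_force: [-0.6, 1.0, -0.2]
opening: 0.006
grip_force: 0.0
```

```bash
python3 - <<'E'
from h import *
p=read_camera("top")
c=p["frame"][150:270,170:380];cv2.imwrite("pics/end.png",cv2.cvtColor(cv2.resize(c,None,fx=3.8,fy=3.8,interpolation=cv2.INTER_CUBIC),cv2.COLOR_RGB2BGR))
for u in(215,240): print([(v,*(w(p,u,v)[[0,2]]*1000).round().tolist()) for v in range(206,226,2)])
print(np.median([w(p,u,v)[2] for u in range(267,276) for v in range(200,208)]))
E
```

```text
[(206, 519.0, 82.0), (208, 513.0, 83.0), (210, 508.0, 39.0), (212, 503.0, 10.0), (214, 496.0, 38.0), (216, 489.0, 43.0), (218, 483.0, 35.0), (220, 477.0, 16.0), (222, 471.0, 3.0), (224, 464.0, -3.0)]
[(206, 519.0, 82.0), (208, 513.0, 85.0), (210, 507.0, 62.0), (212, 503.0, 5.0), (214, 496.0, 38.0), (216, 489.0, 40.0), (218, 483.0, 39.0), (220, 476.0, 47.0), (222, 471.0, -2.0), (224, 464.0, -1.0)]
0.06282985095112015
```

View pics/end.png

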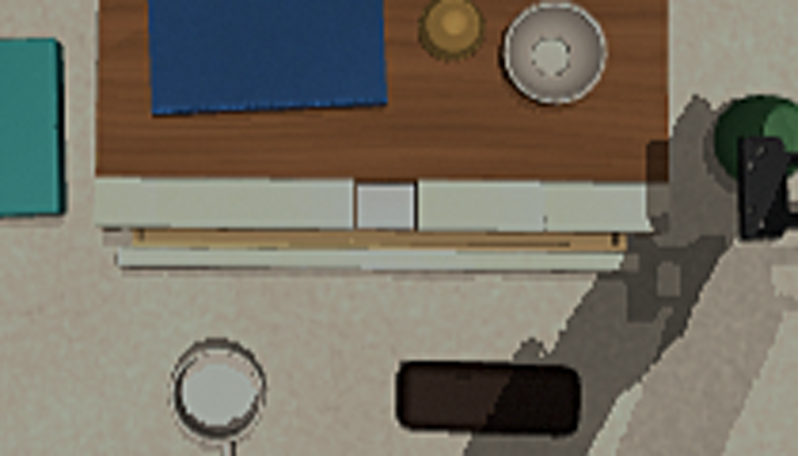

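The crop shows the drawer out by about 32 mm, its white front at crop row 260. The plate reads 22 mm below the rail top and the other things are unmoved. The hand is clear, above z = 0.23.

```bash
python3 -c "
from h import *
print(order.hand_in())"
```

```text
the job is handed in; nothing more can be done
None
```

I drew the fingertip along the rail from its left end to the notch and pressed the plate to its stop. The drawer slid out about 32 mm, nothing else was moved, the hand is clear, and the job is handed in (no verdict was returned).

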